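# Load the paint-marker feed rack

## Robot

A 7-joint arm with a two-finger parallel gripper is mounted at the origin on the work surface. World frame = base frame: x ahead of the robot, y to its left, z up, the work surface at z = 0. Lengths are in m, angles in rad, forces in N, time in s.
With the tool pointing down it reaches from about 0.4 to 0.75 m from the base axis. Payload 19.5 kg.
Tool frame: the origin (TCP) lies between the finger pads; the fingertips stand 17 mm ahead of it and the grasp point (between the pads) lies 2 mm behind it (bot.tips_ahead is the distance from the TCP to the fingertips, in m); z points along the fingers, y is the direction in which the jaws open and shut (so a half turn about z gives the same grasp; the last joint's range is limited). The gripper opens to 85 mm and grips with 20 to 120 N. Pads are 22 mm wide; open, the fingers measure 114 mm over their backs; the gripper's body (76 mm by 85 mm) begins 54 mm behind the grasp point. The pads swing forward as they close: fully open they stand 13 mm farther back than shut.
Start: joints at [-1.331, 0.707, -0.028, 1.485, 0.022, 0.951, -0.075], TCP at [0.16, 0.552, 0.248] pointing down, gripper open.
Joint ranges: [-2.71, 2.71], [-0.32, 2.16], [-1.57, 1.52], [0, 2.45], [-1.46, 4.6], [0, 2.02], [-2.83, 2.83]. Speed limits (rad/s): [1.89, 1.89, 2.57, 2.57, 3.01, 3.01, 3.01].

## Interface

Orientations are given as a 3x3 rotation matrix whose columns are the frame's x, y, z axes.
In Python, from station import bot gives the robot as it stands. Calls block until the motion is done:
- bot.move_ptp(position, orientation): joint-space move of the TCP to a pose.
- bot.move_linear(position, orientation=None, max_speed=0.15, f_stop=None): straight line of the TCP; orientation=None keeps the orientation; max_speed is the mean speed in m/s. With f_stop (N) it stops when the force on the tool has changed by that much, and returns True; else False.
- bot.move_joints(angles): joint-space move.
- bot.move_gripper(opening, grasp_force=None): finger opening in m; grasp_force is the grip in N (None keeps the last); returns when the fingers have stopped.
- bot.sleep(seconds).
- bot.inverse_kinematics(position, orientation): joint angles nearest the present ones, or None.
- bot.observe(): the state.
- bot.grab_frame(name): name is "scene" or "top" or "wrist"; returns a dict with "color" (384x512x3 uint8, blue, green, red), "range_z" (384x512 float32, m along the optical axis (not along the pixel's ray), 0 where there is no reading), "camera_matrix" (3x3 intrinsics, pixels), "world_to_cam" (4x4, takes a point from world to camera coordinates); the wrist camera has in their place "tool_from_camera" (4x4, takes a point from camera to tool coordinates, whose origin is the TCP and whose axes are the flange's). Camera axes: x right, y down, z forward; pixel columns grow to the right and rows downward; lengths in m; the calibration is good to about 2 mm. The wrist camera is an equidistant fisheye: a pixel r from the principal point sees the ray r / f radians off the axis. A picture is of the moment at which its call begins: read the wrist's pose just before it.
A pose or a line that the arm cannot do raises bot.IKError and nothing moves.
- bot.hand_in(): hands the job in, once; it reports no verdict.
The state is a dict: "clock": time; "q": joint angles; "joint_vel": joint speeds; "joint_torque": joint torques, N m; "tcp_pos": TCP position; "tcp_rot": TCP orientation; "force": force on the tool from outside, world axes, zero at the start; "wrist_torque": the same for the moment, N m; "width": finger opening in m.
Only numpy, scipy, OpenCV 4.12 (cv2) and the standard library are available. Lean on these libraries where they do the work, as an engineer would, in place of code of your own. Each camera call takes 0.05 s, during which the arm holds its last target. There are 200 camera calls.

## Task

Load the sloping wooden marker rack: put the blue paint marker in at its open upper end, lying crosswise, and let it roll down to the front stop, then load the red one behind it in the same way. The rack must give out blue first and red second, lying square across the lane one right behind the other.

Things in the scene. Friction and masses are not known exactly. Their poses are not given: they have to be found in the camera images.
- blue_mid (a point): The blue paint marker: cylinder 22 mm in diameter, 120 mm long, 35 g, blue barrel and cap, thin white band. Lies level in a grey pen rest. Point: its centre, 35 mm above the desk; x runs along the marker, either end alike. Two notched blocks of the rest (16 x 40 mm, 30 mm high, 42 mm either side of the centre) leave its middle 68 mm free over a 6 mm base.
- red_mid (a point): The red paint marker, with red barrel and cap: same size, mass, rest, point and axes as the blue. Yellow and green ones, not wanted, lie in like rests in the same row; the colours may come in any order, neighbours at least 75 mm apart, centre to centre.
- rack_load (a point): Fixed plywood rack: a lane 146 mm wide falling 14 degrees to -x, walls 32 mm high, upper end closed 70 mm uphill. Point: centre of a marker (63 mm above the desk) lying on the open upper lane. z up, x level, uphill; y across: load a marker with its length along y. Released about 20 mm above this point it drops and rolls down by itself; 10 mm or 10 degrees of error do no harm.
- rack_front (a point): Same rack and axes. Point: centre of a marker resting against the front lip, 37 mm above the desk, 106 mm to -x of rack_load. The next one rests behind it, 21 mm to +x and 5 mm higher. A fixed open grille of steel strips covers this end, so nothing goes in from above here; its uphill edge is 28 mm to +x of this point, 69 mm above the desk.
Mind the look-alikes: they are no part of the job. Of the things shaped like the part that bears red_mid, the red one is meant.

How it is judged:
On the way, in this order (a step that is already met when the one before it is completed fails the run):
1. the blue marker lies at the front stop of the rack while the red one is still out of the rack (x of blue_mid in the frame of rack_front between -0.01 and 0.01 m and y of blue_mid in the frame of rack_front between -0.02 and 0.02 m and z of blue_mid in the frame of rack_front between -0.01 and 0.01 m and angle between the x axis of blue_mid and the y axis of rack_front, either way round below 0.17 rad and distance between red_mid and rack_load above 0.08 m and distance between red_mid and rack_front above 0.06 m), for 0.2 s.
2. the red marker lies right behind the blue one (x of red_mid in the frame of rack_front between 0.0114 and 0.0314 m and y of red_mid in the frame of rack_front between -0.02 and 0.02 m and z of red_mid in the frame of rack_front between -0.0048 and 0.0152 m and angle between the x axis of each of red_mid, blue_mid and the y axis of rack_front, either way round below 0.17 rad and x of blue_mid in the frame of rack_front between -0.01 and 0.01 m and y of blue_mid in the frame of rack_front between -0.02 and 0.02 m and z of blue_mid in the frame of rack_front between -0.01 and 0.01 m), for 0.2 s.
At the end, for the whole second after the job is handed in: Blue lies against the front stop and red right behind it, both across the lane: each centre within 10 mm of its resting place along the lane and in height and within 20 mm of the lane's middle, heading within about 10 degrees, both at rest (under 30 mm/s) and released (all of step 2 and linear speed of each of marker_blue, marker_red below 0.03 m/s); the robot touches nothing.
It also fails if it takes over 58 s, if anything falls off the work surface, if the arm or the gripper's body presses on something with over 40 N, if the wrist force passes 120 N, or if a joint passes its speed limit or range.

## Working session

There is one attempt and no reset: what is moved stays moved. The work goes in short steps, each a Python script; the robot and the scene stay as the last script left them, time stands still between calls to the robot, and variables do not carry over. Pictures are saved under pics/ and viewed, about 8 in all and at most 12, crops included, and the job is handed in when it is done.

```bash
mkdir -p pics; ls; python3 - <<'E'
from station import bot
import cv2,numpy as np,pickle
for n in("top","scene"):
    f=bot.grab_frame(n);cv2.imwrite(f"pics/{n}0.png",f["color"]);pickle.dump({k:f[k] for k in f},open(n+".pkl","wb"))
    print(n,f["camera_matrix"].tolist(),np.round(f["world_to_cam"],3).tolist())
o=bot.observe();print(o["clock"],o["tcp_pos"],o["tcp_rot"],o["width"])
E
```

```text
pics
top [[449.01045378813075, 0.0, 255.08664417306994], [0.0, 449.01045378813075, 188.81386553866548], [0.0, 0.0, 1.0]] [[-0.022, -1.0, -0.017, 0.003], [-0.993, 0.024, -0.12, 0.446], [0.12, 0.014, -0.993, 1.383], [0.0, 0.0, 0.0, 1.0]]
scene [[483.29088133836916, 0.0, 264.7118172453616], [0.0, 483.29088133836916, 193.4943314603846], [0.0, 0.0, 1.0]] [[0.031, 0.999, -0.024, -0.0], [0.592, -0.038, -0.805, -0.214], [-0.805, 0.011, -0.593, 1.629], [0.0, 0.0, 0.0, 1.0]]
0.1 [0.15981084 0.55211904 0.24787883] [[-9.60564867e-01  2.78055851e-01 -2.82929483e-04]
 [ 2.78055995e-01  9.60564399e-01 -9.48287219e-04]
 [ 8.09517896e-06 -9.89561625e-04 -9.99999510e-01]] 0.085477615793611
```

View pics/top0.png

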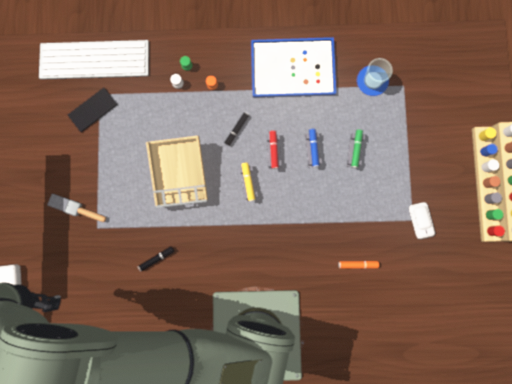

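View pics/scene0.png

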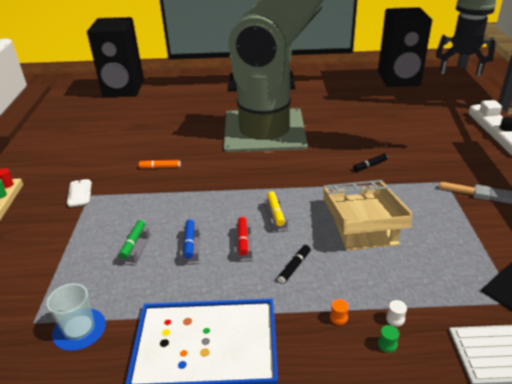

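The top picture shows red at (273,150), yellow at (249,182), blue at (314,148) and green at (357,148). The rack is around (178,172), with its grille at the lower edge (robot side). I'll enlarge this to confirm.

```bash
python3 - <<'E'
import cv2,pickle
c=pickle.load(open("top.pkl","rb"))["color"]
a=cv2.resize(c[120:220,135:235],None,fx=6,fy=6,interpolation=cv2.INTER_CUBIC)
cv2.imwrite("pics/rack.png",a)
a=cv2.resize(c[115:215,230:370],None,fx=5.5,fy=5.5,interpolation=cv2.INTER_CUBIC)
cv2.imwrite("pics/mk.png",a)
E
cat > h.py <<'E'
import numpy as np,cv2,pickle
def ray(f,uv,z):
    K,T=f["camera_matrix"],f["world_to_cam"];R,t=T[:3,:3],T[:3,3]
    d=R.T@np.linalg.inv(K)@[uv[0],uv[1],1];c=-R.T@t
    return c+d*(z-c[2])/d[2]
def proj(f,p):
    q=f["world_to_cam"]@np.r_[p,1];q=f["camera_matrix"]@q[:3];return q[:2]/q[2]
def cloud(f):
    K,T=f["camera_matrix"],f["world_to_cam"];v,u=np.indices(f["range_z"].shape);z=f["range_z"]
    P=np.stack([(u-K[0,2])/K[0,0]*z,(v-K[1,2])/K[1,1]*z,z],-1)
    return (P-T[:3,3])@T[:3,:3]
E
python3 - <<'E'
from h import *
for n in("top","scene"):
    f=pickle.load(open(n+".pkl","rb"));hsv=cv2.cvtColor(f["color"],cv2.COLOR_BGR2HSV);C=cloud(f)
    for c,(lo,hi) in dict(red=(172,8),blue=(105,125)).items():
        h=hsv[...,0];m=((h>=lo)|(h<=hi)) if lo>hi else (h>=lo)&(h<=hi)
        m=(m&(hsv[...,1]>150)&(hsv[...,2]>60)).astype(np.uint8)
        k,l,s,ce=cv2.connectedComponentsWithStats(m)
        for i in range(1,k):
            if s[i,4]<80: continue
            P=C[l==i];P=P[np.isfinite(P).all(1)]
            (cx,cy),wh,ang=cv2.minAreaRect(np.argwhere(l==i)[:,::-1].astype(np.float32))
            w=ray(f,(cx,cy),.035)
            # axis from PCA of pixels projected at z=.035
            Q=np.array([ray(f,(u,v),.037)[:2] for v,u in np.argwhere(l==i)]);q=Q-Q.mean(0);e=np.linalg.svd(q,full_matrices=0)[2][0]
            print(n,c,s[i],np.round((cx,cy),1),"ctr",w.round(3),"rangeC",np.median(P,0).round(3),"zmax",P[:,2].max().round(3),"len",np.ptp(q@e).round(3),"ang",np.degrees(np.arctan2(e[1],e[0])).round(1))
E
```

```text
top red [271 145   7  22 121] [273.8 155.5] ctr [ 0.549 -0.069  0.035] rangeC [ 0.549 -0.069  0.044] zmax 0.052 len 0.067 ang -178.8
top red [488 226  17  10 142] [496.  230.5] ctr [ 0.299 -0.742  0.035] rangeC [ 0.297 -0.728  0.063] zmax 0.071 len 0.049 ang 89.3
top blue [252  38  82  29 128] [295.6  42. ] ctr [ 0.921 -0.15   0.035] rangeC [ 0.937 -0.194  0.018] zmax 0.024 len 0.268 ang 82.6
top blue [358  67  30  28 253] [370.4  83.1] ctr [ 0.776 -0.384  0.035] rangeC [ 0.775 -0.376  0.003] zmax 1.426 len 0.094 ang -128.7
top blue [311 143   7  22 105] [314.2 153.5] ctr [ 0.552 -0.196  0.035] rangeC [ 0.549 -0.194  0.044] zmax 1.426 len 0.067 ang -176.8
top blue [482 145  14  10  91] [488.5 149.3] ctr [ 0.552 -0.74   0.035] rangeC [ 0.546 -0.729  0.063] zmax 0.071 len 0.044 ang 106.1
scene red [  0 167  13  21 205] [  6.  176.6] ctr [ 0.281 -0.744  0.035] rangeC [ 0.307 -0.73   0.048] zmax 0.07 len 0.117 ang 28.8
scene red [238 217  10  39 325] [242.5 236. ] ctr [ 0.575 -0.069  0.035] rangeC [ 0.584 -0.07   0.044] zmax 0.793 len 0.137 ang 1.5
scene blue [185 220   9  19 155] [189. 229.] ctr [ 0.542 -0.199  0.035] rangeC [ 0.556 -0.196  0.045] zmax 0.049 len 0.069 ang 3.8
scene blue [184 242   9  17 139] [188. 250.] ctr [ 0.616 -0.194  0.035] rangeC [ 0.625 -0.193  0.043] zmax 0.049 len 0.055 ang 5.6
scene blue [ 125  299  153   85 1448] [201. 341.] ctr [ 0.868 -0.146  0.035] rangeC [ 0.844 -0.12   0.018] zmax 0.793 len 0.296 ang -103.7
scene blue [ 52 309  54  42 826] [ 79.7 331.7] ctr [ 0.835 -0.382  0.035] rangeC [ 0.824 -0.384  0.004] zmax 0.793 len 0.098 ang 118.9
```

View pics/rack.png

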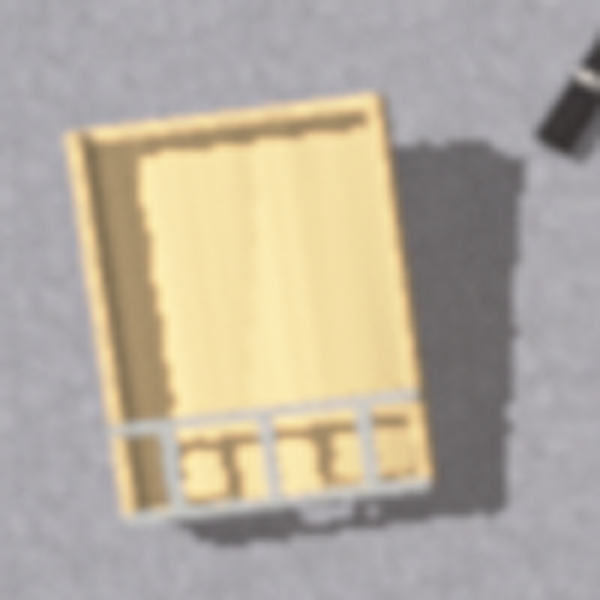

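View pics/mk.png

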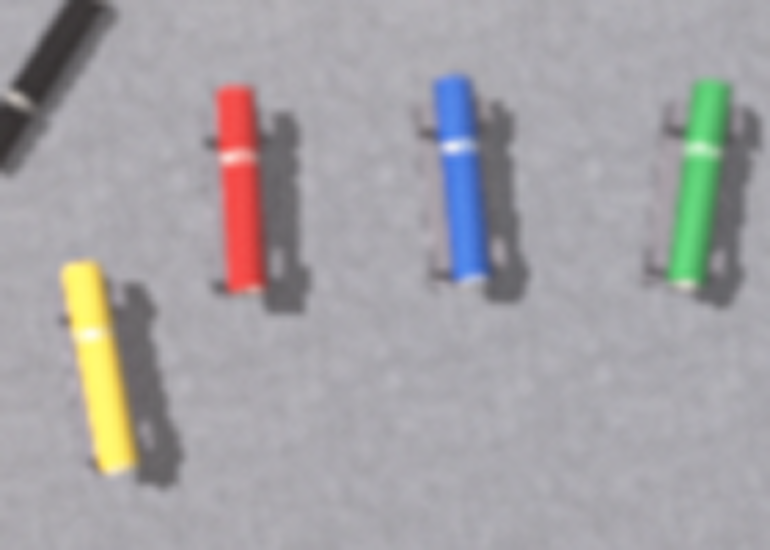

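In the rack crop, the outer corners are at (68,133), (382,95), (433,485) and (125,518). The grille's uphill edge runs from (110,425) to (418,388), so downhill points toward the robot. In the marker crop, the candidates left to right are yellow, red with ends (236,87)/(245,292), blue with ends (452,77)/(469,280), and green. The black pens and the orange one aren't in rests. The red and blue barrels in grey rests are the ones meant.

```bash
cat > meas.py <<'E'
from h import *
f=pickle.load(open("top.pkl","rb"))
def px(p,s,o): return ((p[0]+.5)/s-.5+o[0],(p[1]+.5)/s-.5+o[1])
for n,a,b in(("red",(236,87),(245,292)),("blue",(452,77),(469,280))):
    A,B=[ray(f,px(p,5.5,(230,115)),.040) for p in(a,b)]
    d=A-B;print(n,((A+B)/2).round(4),"len",np.linalg.norm(d).round(4),"ang",np.degrees(np.arctan2(d[1],d[0])).round(1))
g=lambda p,z:ray(f,px(p,6,(135,120)),z)[:2]
UL,UR=g((68,133),.102),g((382,95),.102)
GL,GR=g((110,425),.069),g((418,388),.069)
LL,LR=g((125,518),.055),g((433,485),.055)
up=(UL+UR)/2;gr=(GL+GR)/2;lo=(LL+LR)/2
print(UL,UR,GL,GR,LL,LR)
d=up-gr;ang=np.arctan2(d[1],d[0]);y=UL-UR;y2=GL-GR
print("widths",np.linalg.norm(y),np.linalg.norm(y2),"up-gr (exp ~.148+t)",np.linalg.norm(d),"angs",np.degrees([ang,np.arctan2(y[1],y[0])-np.pi/2,np.arctan2(y2[1],y2[0])-np.pi/2]), "gr-lo",np.linalg.norm(gr-lo))
u=d/np.linalg.norm(d);print("load from grille",gr+.078*u,"from upper",up-.075*u)
# depth: profile of lane floor in rack frame
C=cloud(f).reshape(-1,3);L=gr+.078*u;v=np.array([-u[1],u[0]])
q=(C[:,:2]-L)@np.c_[u,v]
for x in np.arange(-.14,.1,.01):
    m=(abs(q[:,0]-x)<.005)&(abs(q[:,1])<.04)
    print(round(x,3),np.median(C[m,2]).round(4),end="; ")
print()
for yy in np.arange(-.1,.1,.008):
    m=(abs(q[:,0])<.05)&(abs(q[:,1]-yy)<.004)
    print(round(yy,3),np.median(C[m,2]).round(4),end="; ")
E
python3 meas.py
```

```text
red [ 0.5689 -0.0679  0.04  ] len 0.1193 ang 0.9
blue [ 0.5721 -0.1935  0.04  ] len 0.1183 ang 2.5
[0.58790976 0.31798056] [0.60330679 0.15936797] [0.44331263 0.30404479] [0.45849101 0.14672485] [0.39684856 0.29950352] [0.41007615 0.14125785]
widths 0.1593581520107423 0.1580504572773214 up-gr (exp ~.148+t) 0.14531540645228602 angs [5.2471674  5.54451347 5.51089407] gr-lo 0.04770266596189097
load from grille [0.52857496 0.23251811] from upper [0.52092257 0.23181533]
-0.14 0.0011; -0.13 0.0021; -0.12 0.0373; -0.11 0.0256; -0.1 0.0281; -0.09 0.0306; -0.08 0.0629; -0.07 0.0347; -0.06 0.0375; -0.05 0.039; -0.04 0.0414; -0.03 0.0442; -0.02 0.0472; -0.01 0.0487; 0.0 0.0513; 0.01 0.0535; 0.02 0.057; 0.03 0.0589; 0.04 0.0607; 0.05 0.0634; 0.06 0.0659; 0.07 0.078; 0.08 nan; 0.09 0.0046; 
-0.1 0.0007; -0.092 0.0012; -0.084 0.0015; -0.076 0.0706; -0.068 0.0511; -0.06 0.0515; -0.052 0.0522; -0.044 0.0507; -0.036 0.0519; -0.028 0.0522; -0.02 0.052; -0.012 0.0514; -0.004 0.0511; 0.004 0.0517; 0.012 0.0509; 0.02 0.0511; 0.028 0.0494; 0.036 0.0508; 0.044 0.0509; 0.052 0.0517; 0.06 0.0516; 0.068 0.0522; 0.076 0.0755; 0.084 nan; 0.092 0.0009;
  return _methods._mean(a, axis=axis, dtype=dtype,
  ret = ret.dtype.type(ret / rcount)
```

All of it checks out: the floor at the load point is 51 mm (51.7 expected), the lane is about 146 mm wide at 5.4° heading, and the marker lengths come to 0.118–0.119 m. Next I'll pick blue.

```bash
cat > act.py <<'E'
from station import bot
import numpy as np,cv2
def down(a):  # tool down, jaw (y) axis at heading a
    y=np.array([np.cos(a),np.sin(a),0]);z=np.array([0,0,-1.]);return np.c_[np.cross(y,z),y,z]
def best(p,angs):
    q0=bot.observe()["q"];c=[]
    for a in angs:
        q=bot.inverse_kinematics(p,down(a))
        if q is not None:c.append((np.abs(np.array(q)-q0).max(),a,q))
    return min(c,key=lambda t:t[0])
LOAD=np.array([.527,.2325]);RY=np.radians(5.4)
def say(t):
    o=bot.observe();print(t,round(o["clock"],2),np.round(o["tcp_pos"],3),"w",round(o["width"],4),"F",np.round(o["force"],1))
def pick(xy,yaw):
    p=np.r_[xy,.14];_,a,q=best(p,[yaw+np.pi/2,yaw-np.pi/2])
    bot.move_gripper(.065);bot.move_ptp(p,down(a));say("above")
    print("stop",bot.move_linear(np.r_[xy,.033],max_speed=.12,f_stop=15))
    bot.move_gripper(.0,40);say("grip")
    bot.move_linear(np.r_[xy,.17],max_speed=.2);say("lift")
def load():
    p=np.r_[LOAD,.17];_,a,q=best(p,[RY,RY+np.pi]);print(np.round(q,2))
    bot.move_ptp(p,down(a));say("over load")
def drop():
    print("stop",bot.move_linear(np.r_[LOAD,.081],max_speed=.12,f_stop=15))
    say("down");bot.move_gripper(.05);bot.move_linear(np.r_[LOAD,.19],max_speed=.2);say("released")
E
python3 - <<'E'
from act import *
pick([.572,-.1935],np.radians(2.5))
f=bot.grab_frame("scene")["color"];cv2.imwrite("pics/pick1.png",cv2.resize(f[130:290,120:440],None,fx=2.4,fy=2.4))
E
```

```text
above 3.46 [ 0.572 -0.193  0.14 ] w 0.0649 F [ 0.1 -0.6  0. ]
stop False
grip 4.97 [ 0.572 -0.194  0.033] w 0.0205 F [-0.6 -3.9  6.6]
lift 5.8 [ 0.572 -0.193  0.169] w 0.0206 F [-0.2  0.4 -0.4]
```

View pics/pick1.png

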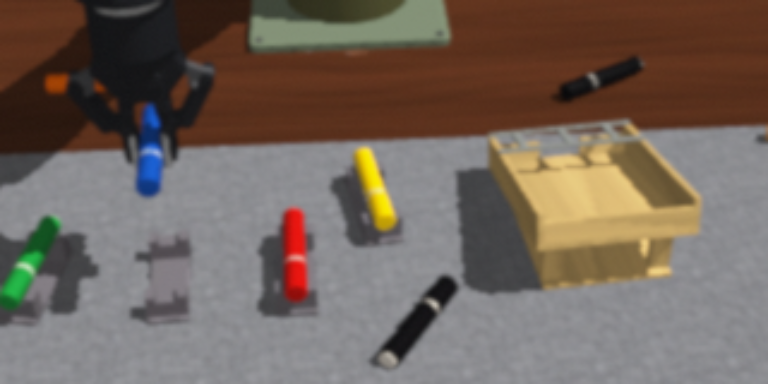

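Blue is held level at crop (148,160) and its rest is empty. Next: load it.

```bash
python3 - <<'E'
from act import *
load();drop()
bot.move_ptp([.56,.0,.22],bot.observe()["tcp_rot"]);say("clear")
f=bot.grab_frame("top");import pickle;pickle.dump(f,open("top1.pkl","wb"))
s=bot.grab_frame("scene")
A=cv2.resize(f["color"][120:220,135:235],(400,400),interpolation=cv2.INTER_CUBIC)
B=cv2.resize(s["color"][165:265,315:415],(400,400),interpolation=cv2.INTER_CUBIC)
cv2.imwrite("pics/load1.png",np.hstack([A,B]))
E
```

```text
[-0.59  0.82  0.23  1.58 -0.24  0.77 -0.15]
over load 7.42 [0.528 0.231 0.17 ] w 0.0208 F [ 0.7 -0.4 -0.2]
stop False
down 8.32 [0.527 0.232 0.082] w 0.0206 F [ 0.5  0.2 -0.2]
released 9.4 [0.527 0.232 0.189] w 0.0501 F [-0.4  0.  -0.7]
clear 10.34 [0.56  0.002 0.219] w 0.0498 F [ 0.6  0.5 -0.3]
```

View pics/load1.png

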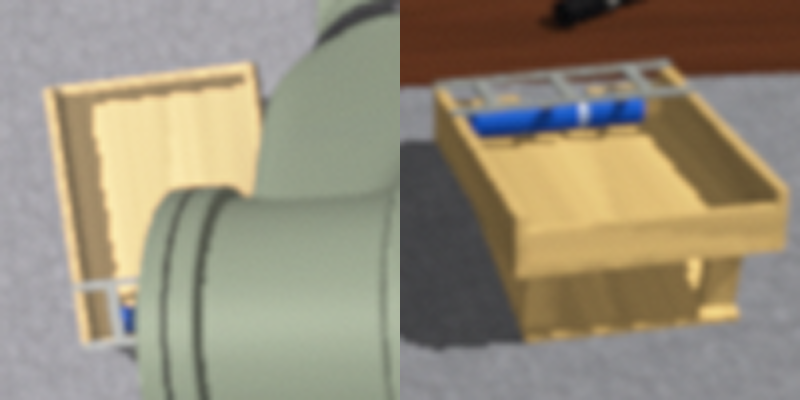

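The arm hides it in the top view. In the scene view blue lies under the grille, from about (472,124) to (642,108). I'll check this against its projected resting place while I go for red.

```bash
cat > chk.py <<'E'
from act import *
from h import *
def chk(tag):
    u=np.array([np.cos(RY),np.sin(RY),0]);v=np.array([-u[1],u[0],0]);L=np.r_[LOAD,.063]
    F=L-.106*u;F[2]=.037
    ims=[]
    for n,(r,c) in(("top",(150,140)),("scene",(170,325))):
        f=bot.grab_frame(n);S=8
        A=cv2.resize(f["color"][r:r+70,c:c+50 if 0 else c+70],None,fx=5.7,fy=5.7,interpolation=cv2.INTER_CUBIC)
        for P,col in((F,(0,255,255)),(F+.0214*u+[0,0,.0052],(0,255,0))):
            for e in(-.06,.06):
                q=(proj(f,P+e*v)+.5-[c,r])*5.7;cv2.circle(A,tuple(int(t) for t in q),4,col,1)
        ims.append(A)
    cv2.imwrite(f"pics/{tag}.png",np.hstack(ims))
E
python3 - <<'E'
from chk import *
p=np.array([.569,-.068,.14]);y=np.radians(.9)
_,a,q=best(p,[y+np.pi/2,y-np.pi/2]);bot.move_gripper(.065);bot.move_ptp(p,down(a));say("above red")
chk("chk1")
E
```

```text
above red 11.79 [ 0.569 -0.068  0.14 ] w 0.0651 F [ 0.6 -1.6  0.3]
```

View pics/chk1.png

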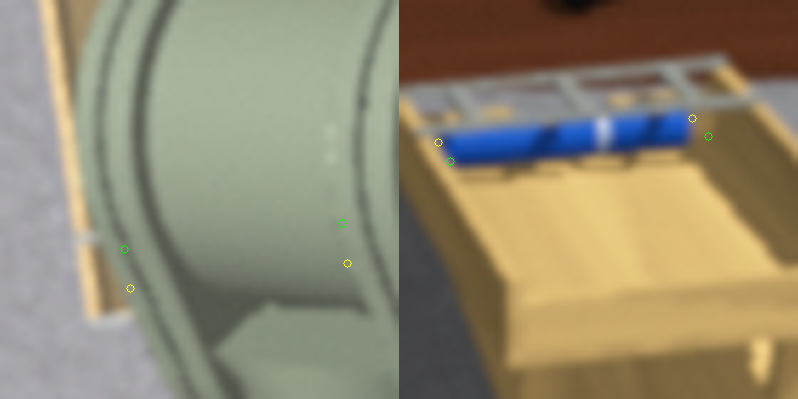

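In the scene view, blue's visible lower edge puts its centre at the front resting place (yellow circles), possibly turned by a few degrees. The arm blocks the top view, so I'll pick red, swing aside and look from above before loading.

```bash
python3 - <<'E'
from chk import *
pick([.569,-.068],np.radians(.9))
bot.move_ptp([.5,-.33,.2],bot.observe()["tcp_rot"]);say("aside")
chk("chk2")
E
```

```text
above 12.36 [ 0.569 -0.068  0.14 ] w 0.0651 F [-0.1  0.   0.4]
stop False
grip 13.87 [ 0.569 -0.068  0.033] w 0.0207 F [-0.4  0.3  5.6]
lift 14.7 [ 0.569 -0.068  0.169] w 0.0208 F [ 0.5 -0.  -1.3]
aside 15.76 [ 0.501 -0.328  0.199] w 0.0207 F [-0.3  0.2 -0.8]
```

View pics/chk2.png

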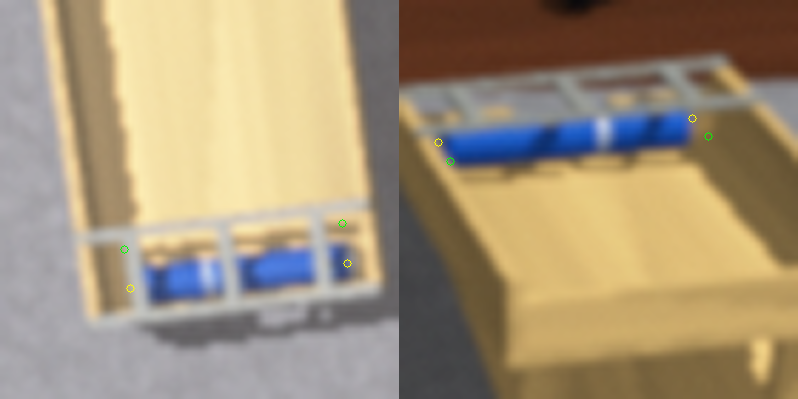

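From above, blue lies square at the lip, from about (135,284) to (350,262) and on the yellow marks. Next: load red.

```bash
python3 - <<'E'
from chk import *
bot.move_ptp([.54,0.,.2],bot.observe()["tcp_rot"])
load();drop()
bot.move_ptp([.5,-.33,.22],bot.observe()["tcp_rot"]);say("aside")
chk("chk3")
E
```

```text
[-0.6   0.83  0.26  1.58 -0.28  0.77 -0.13]
over load 18.05 [0.528 0.231 0.17 ] w 0.021 F [ 0.1 -0.3 -1.5]
stop False
down 18.94 [0.527 0.232 0.082] w 0.0207 F [ 1.  -0.6  0.5]
released 20.02 [0.527 0.232 0.189] w 0.0501 F [-0.2  0.  -0.4]
aside 22.06 [ 0.501 -0.329  0.22 ] w 0.0498 F [ 1.1 -1.4  0.7]
```

View pics/chk3.png

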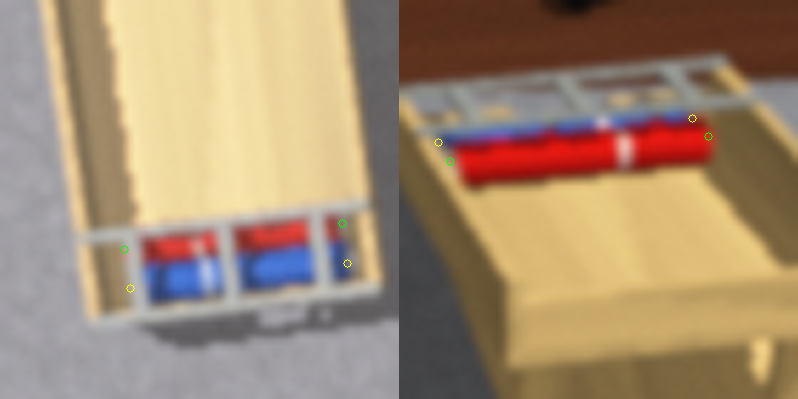

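Red lies square right behind blue: its axis in the top view runs from about (130,250) to (340,228), on the green marks, and blue hasn't moved. The arm is clear.

```bash
python3 -c "
from station import bot
print(bot.hand_in())"
```

```text
the job is handed in; nothing more can be done
None
```

The rack is loaded: blue went in first and rolled to the front stop, then red went in the same way and came to rest right behind it. I handed the job in after about 22 s of the 58 s allowed.

- **Final position:** the last top and scene pictures show both markers square across the lane, within a few millimetres of their expected resting places. The arm was released and well clear.
- **Forces:** none of the 15 N contact stops tripped, and the forces I read stayed under 10 N.
- **One check disagreed at first:** a scene view half hidden by the grille suggested blue was turned about 4°. An unobstructed view from above showed it square, so I went on to load red.
- **Not checked:** I did not measure the markers' speed. At the last picture red had been released for about 2 s and looked settled.

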